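# Close the label printer and print a price label at the cheese counter

## Robot

A 6-joint arm with a two-finger parallel gripper is mounted at the origin on the work surface. World frame = base frame: x ahead of the robot, y to its left, z up, the work surface at z = 0. Lengths are in m, angles in degrees, forces in N, time in s.
With the tool pointing down it reaches from about 0.25 to 0.725 m from the base axis. Payload 9.7 kg.
Tool frame: the origin (TCP) lies between the finger pads; the fingertips stand 19 mm ahead of it and the grasp point (between the pads) is the TCP; z points along the fingers, y is the line along which they close (so a half turn about z gives the same grasp; the last joint's range is limited). The gripper opens to 85 mm and grips with 20 to 120 N. Pads are 22 mm wide; open, the fingers measure 114 mm over their backs; the gripper's body (76 mm by 85 mm) begins 54 mm behind the grasp point. The pads swing forward as they close: fully open they stand 13 mm farther back than shut.
Start: joints at [65.947, 4.979, 10.078, 95.1, 0, 90], TCP at [0.224, 0.502, 0.22] pointing down, gripper open.
Joint ranges: [-179.16, 179.16], [-48.56, 103.87], [-65.8, 70.77], [-126.05, 130.52], [-82.76, 87.17], [-180, 180]. Speed limits (degrees/s): [127.2, 127.2, 147.25, 180, 180, 180].

## Interface

Orientations are given as [roll, pitch, yaw] about the fixed x, y, z axes, in that order (R = Rz(yaw) Ry(pitch) Rx(roll)).
In Python, from workcell import bot gives the robot as it stands. The module is installed in compiled form; this text tells all that it offers.
- The arm moves only by the shell command python3 -m crank 'ROWS' [OPENING] [FORCE]. ROWS is JSON, a list that holds one entry, the list of rows, each a list of 6 numbers: the shift along the world's x, y, z as a fraction of full scale, then the turn, a rotation vector about the world's x, y, z as a fraction of full scale. In form: [[[x, y, z, wx, wy, wz], ...]]. A call has 1 to 20 rows; each row shifts and turns the commanded pose from where the row before left it; what a row does not reach is not made up. Full scale, the value 1, is 20 mm for a shift and 0.12 rad for a turn. A row lasts 1/12 s, in which the tool goes at most 41.7 mm and 7.16 degrees, less where a joint would pass 70% of its speed; a pose out of reach is approached as far as the arm can. A call with a number of a shift or a turn outside -1 to 1 is refused whole. A call with a gripper value outside its range is refused whole. OPENING is the opening, from 0 (shut) to 1 (fully open), set as the call begins (- or left out, the last holds). The fingers move at their own pace and stop on an object; FORCE is the grip in N (left out, the last holds). Time passes only in rows, so rows that do not move let the fingers close. It gives the time, the measured TCP pose, the force, the opening and the grip force at its end, in the units of the state.
- bot.get_obs(): the state, without advancing time (a new reading comes with each control period).
- bot.camera(name): name is "scene" or "top" or "wrist"; returns the picture (480x640x3 uint8, red, green, blue); there is no depth.
- bot.camera_model(name): a dict with "vertical_fov" (degrees; the focal length in pixels is half the picture's height over the tangent of half this angle, whatever the lens; pixels are square), "cx", "cy" (the principal point, pixels), "R" (3x3) and "t" (3): a world point X has camera coordinates R X + t. Camera axes: x right, y down, z forward; pixel columns grow to the right and rows downward; lengths in m; the calibration is good to about 2 mm. A picture is of the moment at which its call begins: read the wrist's pose just before it. camera_model takes no time and is no camera call; for the wrist camera it gives the pose at the moment of the call.
- bot.job_done(): hands the job in; it is judged then, once.
The state is a dict: "time": time; "q": joint angles; "qd": joint speeds; "joint_efforts": joint torques, N m; "ee_pos": TCP position; "tcp_rot": TCP orientation; "wrist_force": force on the tool from outside, world axes, zero at the start; "torque": the same for the moment, N m; "opening": finger opening in m; "grasp_force": force on a finger pad.
Only numpy, scipy, OpenCV 4.12 (cv2) and the standard library are available. Lean on these libraries where they do the work, as an engineer would, in place of code of your own. Each camera call takes 0.05 s, during which the arm holds its last target. There are 200 camera calls.

## Task

The label printer on the cheese counter has just been given a new roll, and a wedge waits on the scale to be priced. Push the printer's open cover down until it is fully shut, then press the printer's orange feed button to line up the first label, then press the blue product key on the scale, and last the green print key, each all the way in and let out again. Press no key while the cover is open, press no other key and not the number pad, and pick nothing up: the wedge, the honey jar and the knife stay where they are.

Things in the scene. Friction and masses are not known exactly. Their poses are not given: they have to be found in the camera images.
- printer: Desktop label printer, light grey, 220 mm deep (x) x 165 mm wide (y) x 135 mm high with its cover shut, fixed to the counter. Origin: centre of its underside, on the counter top. Its x axis points from its front (the side with the feed button, towards the robot) to its back; z up. Inside lies a roll of labels.
- cover (a joint): Angle of the printer's dark grey cover: 0 = fully shut on its stop, larger = front edge swung up (starts between 0.55 and 0.95 rad). The hinge runs along the printer's y axis at the back. It is stiff: the cover stays where it is left; about 3 to 5 N near the front edge, square to the cover's top, moves it.
- cover_hinge (a point): Point on the cover's hinge axis, mid-width: 100 mm behind the printer's origin (its +x) and 90 mm above the counter. Fixed to the printer.
- cover_edge (a point): Point on the outside of the cover's flat top, mid-width, 20 mm back from its front edge: a good place to push. It moves with the cover. In the printer's axes, with the cover shut, it lies 130 mm in front of (-x) and 45 mm above the hinge. The cover is a shell 165 mm wide, 45 mm high, its front edge 150 mm in front of the hinge.
- feed_button_top (a point): Centre of the top face of the printer's round orange feed button, 27 mm across, on the flat ledge at the printer's front; it stands 9 mm above the ledge (ledge 90 mm above the counter). The shut cover's front wall rises 45 mm above the ledge, 32 mm behind the button's centre.
- feed_button (a joint): How far the feed button is pressed, straight down: 0 = out, 0.005 m = fully in. It springs back; 1.2 N starts it and 4 N takes it fully in.
- scale: White counter scale, 360 mm deep (x) x 330 mm wide (y), fixed. Origin: centre of its underside, on the counter. x runs from keyboard side to back, y to the operator's left. Pan top 110 mm high. Keyboard slopes up to the back by 0.17 rad. Back row (key tops 94 mm high): four product keys 42 mm apart, order varies, then red clear key. Front row (86 mm): two long grey keys, green print key.
- key_blue_top (a point): Centre of the top face of the scale's blue product key, 28 x 30 mm (scale's x by y), standing 8 mm out of the sloping keyboard.
- key_yellow_top (a point): Centre of the top face of the scale's yellow product key, 28 x 30 mm (scale's x by y), standing 8 mm out of the sloping keyboard.
- key_white_top (a point): Centre of the top face of the scale's white product key, 28 x 30 mm (scale's x by y), standing 8 mm out of the sloping keyboard.
- key_pink_top (a point): Centre of the top face of the scale's pink product key, 28 x 30 mm (scale's x by y), standing 8 mm out of the sloping keyboard.
- key_print_top (a point): Centre of the top face of the scale's big green print key, 32 x 46 mm (scale's x by y), standing 8 mm out of the sloping keyboard.
- key_blue (a joint): How far the blue product key is pressed, square to the keyboard (that is, down and 0.17 rad towards the scale's +x): 0 = out, 0.005 m = fully in. It springs back; 1.2 N starts it and 4 N takes it fully in.
- key_yellow (a joint): How far the yellow product key is pressed, square to the keyboard (that is, down and 0.17 rad towards the scale's +x): 0 = out, 0.005 m = fully in. It springs back; 1.2 N starts it and 4 N takes it fully in.
- key_white (a joint): How far the white product key is pressed, square to the keyboard (that is, down and 0.17 rad towards the scale's +x): 0 = out, 0.005 m = fully in. It springs back; 1.2 N starts it and 4 N takes it fully in.
- key_pink (a joint): How far the pink product key is pressed, square to the keyboard (that is, down and 0.17 rad towards the scale's +x): 0 = out, 0.005 m = fully in. It springs back; 1.2 N starts it and 4 N takes it fully in.
- key_zero (a joint): How far the long grey zero key is pressed, square to the keyboard (that is, down and 0.17 rad towards the scale's +x): 0 = out, 0.005 m = fully in. It springs back; 1.2 N starts it and 4 N takes it fully in. The key is 28 x 60 mm (scale's x by y); the centre of its top lies at (-148, 42, 86) mm in the scale's frame.
- key_tare (a joint): How far the long grey tare key is pressed, square to the keyboard (that is, down and 0.17 rad towards the scale's +x): 0 = out, 0.005 m = fully in. It springs back; 1.2 N starts it and 4 N takes it fully in. The key is 28 x 60 mm (scale's x by y); the centre of its top lies at (-148, -42, 86) mm in the scale's frame.
- key_clear (a joint): How far the red clear key is pressed, square to the keyboard (that is, down and 0.17 rad towards the scale's +x): 0 = out, 0.005 m = fully in. It springs back; 1.2 N starts it and 4 N takes it fully in. The key is 28 x 46 mm (scale's x by y); the centre of its top lies at (-105, -122, 94) mm in the scale's frame.
- key_print (a joint): How far the big green print key is pressed, square to the keyboard (that is, down and 0.17 rad towards the scale's +x): 0 = out, 0.005 m = fully in. It springs back; 1.2 N starts it and 4 N takes it fully in.
- number_pad: Flat number pad of touch-sensitive (not moving) keys on the left end of the keyboard, 84 mm up the slope x 66 mm wide; origin at its centre, on the keyboard's surface. Not to be pressed.
- wedge: Loose wedge of cheese lying on the scale's pan, 150 mm long, about 110 mm wide at the rind, 58 mm high, about 0.5 kg. Origin on its underside, 90 mm from its point along its +x axis, which runs from point to rind.
- jar: Loose honey jar, amber with brass-coloured lid, 62 mm across, 78 mm high, about 0.26 kg, standing on the counter in front of the printer. Origin: centre of its underside.
- knife: Loose cheese knife lying on the counter in front of the scale, 262 mm long, black handle 18 mm high. Origin on its underside at the joint of handle and blade; x from handle to blade.

How it is judged (in metres and radians):
On the way, in this order (a step that is already met when the one before it is completed fails the run):
1. the printer's cover is pushed fully shut (value of joint cover below 0.03 rad), for 0.2 s.
2. then the feed button is pressed in (value of joint feed_button above 0.0035 m), for 0.04 s.
3. then the blue product key is pressed in (value of joint key_blue above 0.0035 m), for 0.04 s.
4. then the green print key is pressed in (value of joint key_print above 0.0035 m), for 0.04 s.
At the end, for the whole second after the job is handed in: The cover is shut (within 0.03 rad), the feed button and all the keys are out again (within 1.5 mm), and the wedge, the jar and the knife are within 15 mm of where they started (value of joint cover below 0.03 rad and value of joint each of key_blue, key_yellow, key_white, key_pink, key_zero, key_tare, key_clear, key_print, feed_button below 0.0015 m and distance of each of wedge, jar, knife from where it was at the start of the episode below 0.015 m); the robot touches nothing.
It fails at once if another key of the scale is pressed (2.5 mm or more), or the number pad is pressed (over 1 N) (value of joint any of key_yellow, key_white, key_pink, key_zero, key_tare, key_clear above 0.0025 m or contact force between any of the arm, the fingers and number_pad above 1 N).
It fails at once if the feed button, the blue key or the green key is pressed while the cover stands open (over 0.1 rad) (value of joint cover above 0.1 rad and value of joint any of feed_button, key_blue, key_print above 0.0025 m).
It fails at once if the wedge, the jar or the knife is lifted, carried or pushed 15 mm or more from where it was (distance of any of wedge, jar, knife from where it was at the start of the episode above 0.015 m).
It also fails if it takes over 58 s, if anything falls off the work surface, if the arm or the gripper's body presses on something with over 40 N, if the wrist force passes 120 N, or if a joint passes its speed limit or range.

## Working session

There is one attempt and no reset: what is moved stays moved. The work goes in short steps, Python scripts to look and compute and a shell command to move; the robot and the scene stay as the last step left them, time stands still between calls to the robot, and variables do not carry over. Pictures are saved under pics/ and viewed, at most 10 in all, crops included, and the job is handed in when it is done.

```bash
mkdir -p pics; python3 - <<'E'
from workcell import bot
import cv2
for n in("scene","top"):
    im=bot.camera(n); cv2.imwrite(f"pics/{n}0.png",im[:,:,::-1])
    m=bot.camera_model(n); print(n,m)
print(bot.get_obs())
E
```

```text
scene {'vertical_fov': 55.04841022684666, 'cx': 322.46465664304503, 'cy': 238.76016966517815, 'R': array([[ 0.48090406,  0.87676565,  0.00364446],
       [ 0.7458797 , -0.40692144, -0.52733141],
       [-0.46086306,  0.25631415, -0.84965187]]), 't': array([-0.27888292, -0.35503039,  1.03321769])}
top {'vertical_fov': 48.217364259626635, 'cx': 316.0512900126562, 'cy': 245.94966736178228, 'R': array([[ 0.00635526, -0.99943935,  0.03287256],
       [-0.98637371, -0.01166979, -0.16410582],
       [ 0.16439743, -0.0313817 , -0.98589486]]), 't': array([-0.02762876,  0.56486088,  0.90111908])}
{'time': 0.1, 'q': array([ 6.59479604e+01,  5.00746558e+00,  1.00387911e+01,  9.50987887e+01,
       -1.76947350e-03,  8.99993071e+01]), 'qd': array([-0.0229707 , -0.05396729,  0.08810407, -0.04452854, -0.13074773,
       -0.04364627]), 'joint_efforts': array([-7.74027612e-04, -5.21562159e+01,  4.65654480e+01,  1.59992371e-02,
       -9.36408173e-05, -1.09318123e-06]), 'ee_pos': array([0.2240822 , 0.50204667, 0.21955679]), 'tcp_rot': array([-1.79932537e+02,  1.76865647e-03,  1.55948655e+02]), 'wrist_force': array([-0.19453796, -0.370752  ,  0.00911269]), 'torque': array([ 0.02079921, -0.01571745, -0.10011327]), 'grasp_force': 0.0, 'opening': 0.08545271279302663}
```

View pics/top0.png

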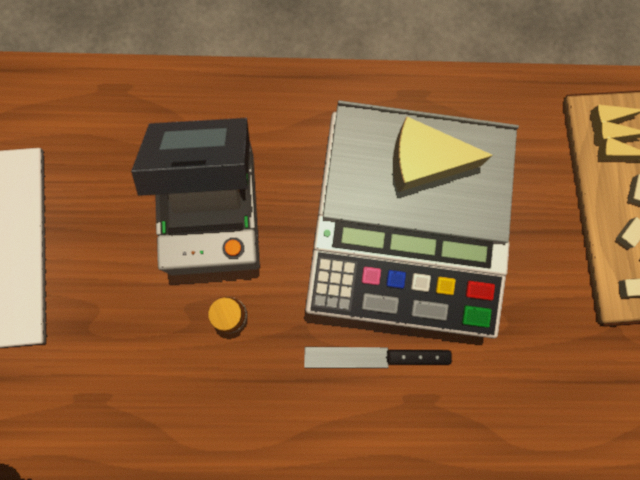

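View pics/scene0.png

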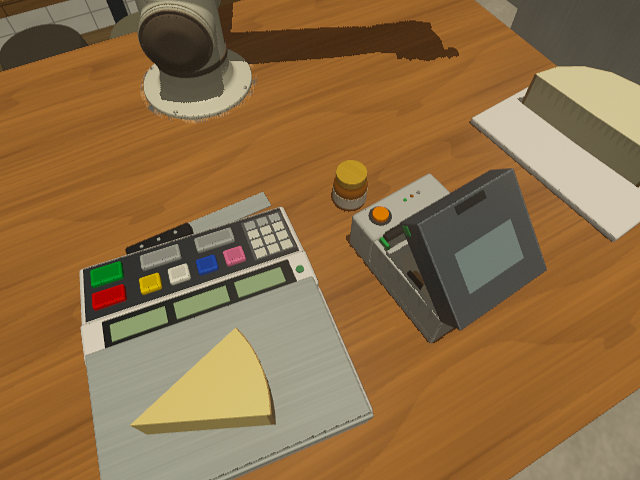

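The top view shows the feed button at (233,247), blue key at (397,279), green key at (477,316), jar at (226,315), and the cover's front edge from (137,190) to (250,183). The scene view shows the same items: button (380,214), blue (207,264), green (106,273).

```bash
cat > h.py <<'E'
import numpy as np,cv2
from workcell import bot
M={n:bot.camera_model(n) for n in("scene","top")}
def ray(n,u,v):
    m=M[n];f=240/np.tan(np.radians(m["vertical_fov"]/2))
    d=m["R"].T@np.array([(u-m["cx"])/f,(v-m["cy"])/f,1]);return -m["R"].T@m["t"],d
def onz(n,uv,z):
    c,d=ray(n,*uv);return c+d*(z-c[2])/d[2]
def tri(a,b):
    (c1,d1),(c2,d2)=ray("top",*a),ray("scene",*b)
    s=np.linalg.lstsq(np.c_[d1,-d2],c2-c1,rcond=None)[0]
    p,q=c1+s[0]*d1,c2+s[1]*d2;return (p+q)/2,np.linalg.norm(p-q)
def proj(n,X):
    m=M[n];f=240/np.tan(np.radians(m["vertical_fov"]/2));p=m["R"]@X+m["t"];return f*p[:2]/p[2]+[m["cx"],m["cy"]]
def blob(n,seed,tol=22):
    im=cv2.cvtColor(cv2.imread(f"pics/{n}0.png"),cv2.COLOR_BGR2LAB)
    k=np.zeros((482,642),np.uint8)
    cv2.floodFill(im,k,seed,0,(tol,)*3,(tol,)*3,cv2.FLOODFILL_FIXED_RANGE|cv2.FLOODFILL_MASK_ONLY|255<<8)
    k=k[1:-1,1:-1];x,y,w,h=cv2.boundingRect(k)
    ys,xs=np.nonzero(k);return np.array([xs.mean(),ys.mean()]),len(xs),(w,h)
E
python3 - <<'E'
from h import *
np.set_printoptions(precision=4,suppress=True)
S={"feed":((233,247),(380,214),.099),"blue":((397,279),(207,264),.094),"green":((477,316),(106,273),.086),"red":((481,290),(109,296),.094),"pink":((371,275),(234,255),.094),"white":((421,282),(179,274),.094),"yellow":((446,286),(150,283),.094),"jar":((225,315),(351,172),.078)}
for k,(a,b,z) in S.items():
    A,B=blob("top",a),blob("scene",b)
    print(k,A,B,onz("top",A[0],z),onz("scene",B[0],z),*tri(A[0],B[0]))
# printer ledge corners, cover edge corners
for nm,a,b in(("coverL",(137,192),(515,170)),("coverR",(250,185),(408,222))): print(nm,*tri(a,b))
for a in((160,265),(256,260)): print("ledge",onz("top",a,.09))
E
python3 - <<'E'
import cv2
a=cv2.imread('pics/top0.png')[100:340,120:270];b=cv2.imread('pics/scene0.png')[150:350,320:560]
a=cv2.resize(a,(375,600),interpolation=3);b=cv2.resize(b,(420,350),interpolation=3)
b=cv2.copyMakeBorder(b,0,250,0,0,0);cv2.imwrite('pics/c.png',cv2.hconcat([a,b]))
E
```

```text
feed (array([232.3935, 246.9613]), 155, (14, 13)) (array([380.2917, 212.869 ]), 168, (16, 13)) [0.5531 0.1182 0.099 ] [0.5552 0.1167 0.099 ] [0.5535 0.1184 0.0959] 0.00034757718114189305
blue (array([396.0176, 278.3803]), 284, (19, 18)) (array([206.5189, 264.2704]), 318, (23, 21)) [ 0.5039 -0.155   0.094 ] [ 0.5078 -0.1559  0.094 ] [ 0.5045 -0.1559  0.0887] 0.00018948861264447798
green (array([477.2766, 316.1106]), 470, (29, 21)) (array([105.6984, 273.1825]), 504, (32, 26)) [ 0.4427 -0.2922  0.086 ] [ 0.4457 -0.2918  0.086 ] [ 0.4429 -0.293   0.0822] 0.0008827359394573604
red (array([480.4424, 289.8141]), 425, (28, 19)) (array([107.911 , 296.7438]), 562, (33, 26)) [ 0.4861 -0.2968  0.094 ] [ 0.4902 -0.2972  0.094 ] [ 0.4866 -0.2986  0.0884] 0.00021927929867311503
pink (array([371.1137, 275.102 ]), 255, (18, 17)) (array([233.8078, 254.8612]), 281, (22, 20)) [ 0.509  -0.1133  0.094 ] [ 0.5123 -0.1143  0.094 ] [ 0.5095 -0.114   0.0894] 1.1183086094929154e-05
white (array([420.888 , 282.1203]), 241, (18, 17)) (array([178.1157, 272.4104]), 268, (22, 20)) [ 0.4981 -0.1967  0.094 ] [ 0.5007 -0.1972  0.094 ] [ 0.4984 -0.1975  0.0904] 0.00017593533155230086
yellow (array([445.5761, 285.4815]), 243, (18, 17)) (array([149.4615, 281.2192]), 260, (22, 18)) [ 0.4928 -0.2382  0.094 ] [ 0.4946 -0.2382  0.094 ] [ 0.4931 -0.2387  0.0917] 0.00029557388649706357
jar (array([224.2026, 313.2947]), 760, (31, 31)) (array([351.1809, 171.5478]), 586, (31, 24)) [0.4444 0.1308 0.078 ] [0.4463 0.1294 0.078 ] [0.4445 0.131  0.0752] 0.00042676893200966026
coverL [0.6291 0.2635 0.1928] 0.028040811887505405
coverR [0.6353 0.0878 0.1973] 0.012338155851430417
ledge [0.5228 0.238  0.09  ]
ledge [0.5329 0.0793 0.09  ]
```

View pics/c.png

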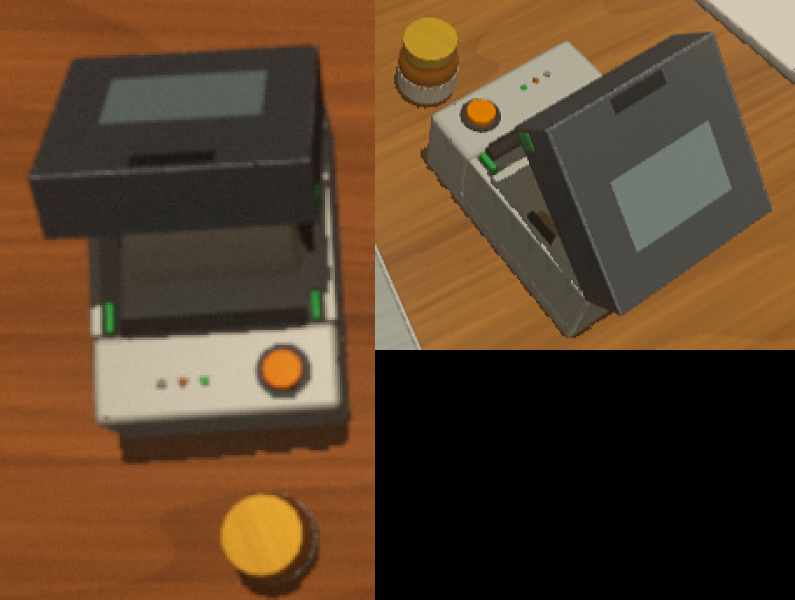

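The crop resolves the ledge front corners at (158.8,269.2)/(256.4,262) in the top view, and the cover's top front edge at (132.8,170.8)–(246.8,164.8) top / (512.6,169.4)–(417.1,225.4) scene.

```bash
python3 - <<'E'
from h import *
np.set_printoptions(precision=4,suppress=True)
L,e1=tri((132.8,170.8),(512.6,169.4));R,e2=tri((246.8,164.8),(417.1,225.4));print("cov",L,e1,R,e2,np.linalg.norm(L-R))
a,b=onz("top",(158.8,269.2),.09),onz("top",(256.4,262),.09)
y=(a-b)[:2];print("ledge",a,b,np.linalg.norm(y))
yaws=[np.degrees(np.arctan2(-v[0],v[1])) for v in(y,(L-R)[:2])];print("yaws",yaws)
for w in yaws:
    t=np.radians(w);X=np.array([np.cos(t),np.sin(t)])
    o=(a+b)[:2]/2+.11*X; h=o+.1*X; d=((L+R)/2); rx=(d[:2]-h)@X; rz=d[2]-.09
    print("origin",o,"hinge",h,"edge rel",rx,rz,np.hypot(rx,rz),"angle",np.arctan2(rz,-rx)-np.arctan2(.045,.15), "want r",np.hypot(.15,.045))
k={"pink":(.509,-.1133),"blue":(.5045,-.1552),"white":(.4983,-.197),"yellow":(.493,-.2384),"red":(.4866,-.297)}
P=np.array(list(k.values()));s=np.polyfit(P[:,1],P[:,0],1);print("scale yaw",-np.degrees(np.arctan(s[0])))
E
```

```text
cov [0.6448 0.2518 0.2196] 0.001313377508422972 [0.6572 0.0873 0.2197] 0.0035132882910032205 0.16498829498646203
ledge [0.5158 0.2396 0.09  ] [0.5295 0.0785 0.09  ] 0.1616817656456254
yaws [np.float64(4.89363222589258), np.float64(4.321198154111495)]
origin [0.6322 0.1684] hinge [0.7319 0.177 ] edge rel -0.08122151941535807 0.12961184549154578 0.15295805211842797 angle 0.7195531592756738 want r 0.15660459763365825
origin [0.6323 0.1673] hinge [0.7321 0.1749] edge rel -0.08122337095648109 0.12961184549154578 0.15295903530441893 angle 0.7195429020342773 want r 0.15660459763365825
scale yaw -7.10238742489364
```

```bash
python3 -m crank '[[[0,0,0.9,0,0,0.87],[0.5,-0.4,0.9,0,0,0.87],[1,-0.8,0.9,0,0,0.87],[1,-0.8,0.9,0,0,0.87],[1,-0.8,0,0,0,0],[1,-0.8,0,0,0,0],[1,-0.8,0,0,0,0],[1,-0.8,0,0,0,0],[1,-0.8,0,0,0,0],[1,-0.8,0,0,0,0],[1,-0.8,0,0,0,0],[1,-0.8,0,0,0,0],[1,-0.8,0,0,0,0],[1,-0.8,0,0,0,0],[1,-0.8,0,0,0,0],[1,-0.8,0,0,0,0],[1,-0.8,0,0,0,0],[1,-0.8,0,0,0,0],[1,-0.8,0,0,0,0],[0,0,0,0,0,0]]]' 0
```

```text
time: 1.77
ee_pos: [0.5768, 0.2195, 0.2905]
tcp_rot: [-179.9, -0.1, 179.7]
wrist_force: [-0.3, -0.2, -1.1]
opening: -0.0
grasp_force: 0.0
```

```bash
python3 -m crank '[[[1,-0.5,0,0,0,0],[1,-0.5,0,0,0,0],[1,-0.5,0,0,0,0],[1,-0.5,0,0,0,0],[0.9,-0.2,0,0,0,0],[0,0,-0.5,0,0,0],[0,0,-0.5,0,0,0],[0,0,-0.5,0,0,0],[0,0,-0.5,0,0,0],[0,0,0,0,0,0],[0,0,0,0,0,0]]]'
```

```text
time: 2.68
ee_pos: [0.6717, 0.1784, 0.2517]
tcp_rot: [-180.0, -0.1, 179.9]
wrist_force: [-0.2, -0.7, 0.8]
opening: -0.0001
grasp_force: 0.0
```

```bash
python3 -m crank '[[[0,0,-0.4,0,0,0],[0,0,-0.4,0,0,0],[0,0,-0.3,0,0,0],[0,0,-0.3,0,0,0],[0,0,0,0,0,0],[0,0,0,0,0,0]]]'
```

```text
time: 3.18
ee_pos: [0.672, 0.1782, 0.2243]
tcp_rot: [-180.0, -0.0, 179.9]
wrist_force: [0.4, 0.9, -0.7]
opening: -0.0002
grasp_force: 0.0
```

```bash
python3 -m crank '[[[-0.1,0,-0.3,0,0,0],[-0.2,0,-0.3,0,0,0],[-0.2,0,-0.3,0,0,0],[-0.2,0,-0.3,0,0,0]]]'; python3 -m crank '[[[-0.25,0,-0.3,0,0,0],[-0.25,0,-0.3,0,0,0],[-0.25,0,-0.3,0,0,0],[-0.25,0,-0.3,0,0,0]]]'
python3 - <<'E'
from h import *
cv2.imwrite("pics/s1.png",bot.camera("scene")[:400,200:,::-1])
E
```

```text
time: 3.52
ee_pos: [0.6585, 0.1782, 0.2014]
tcp_rot: [180.0, 0.1, 179.9]
wrist_force: [0.7, -0.8, 6.2]
opening: -0.0002
grasp_force: 2.6
time: 3.85
ee_pos: [0.6385, 0.1781, 0.1781]
tcp_rot: [180.0, 0.2, 179.9]
wrist_force: [-1.1, -1.2, 5.6]
opening: -0.0002
grasp_force: 2.7
```

View pics/s1.png

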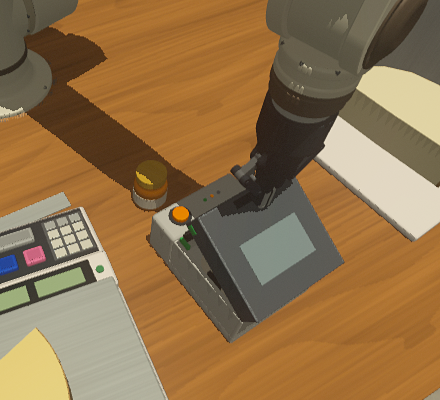

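The fingers (about (255,200)) are pushing the cover down near its front edge; it is now less open. Continuing.

```bash
python3 -m crank '[[[-0.2,0,-0.3,0,0,0],[-0.2,0,-0.3,0,0,0],[-0.2,0,-0.3,0,0,0],[-0.2,0,-0.2,0,0,0],[0,0,0,0,0,0]]]'; python3 -m crank '[[[0,0,-0.15,0,0,0],[0,0,0,0,0,0],[0,0,0,0,0,0]]]'
```

```text
time: 4.32
ee_pos: [0.622, 0.1782, 0.1545]
tcp_rot: [-180.0, 0.0, 179.9]
wrist_force: [0.2, -0.6, 0.6]
opening: -0.0001
grasp_force: 0.4
time: 4.57
ee_pos: [0.6222, 0.1784, 0.1515]
tcp_rot: [180.0, -0.0, 179.9]
wrist_force: [-1.7, -0.2, 3.6]
opening: -0.0003
grasp_force: 1.5
```

```bash
for i in 1 2; do python3 -m crank '[[[0,0,-0.1,0,0,0],[0,0,-0.1,0,0,0],[0,0,0,0,0,0],[0,0,0,0,0,0]]]' | grep -E "ee_pos|wrist"; done
```

```text
ee_pos: [0.6222, 0.1784, 0.1472]
wrist_force: [-1.0, 0.3, 1.1]
ee_pos: [0.6222, 0.1783, 0.143]
wrist_force: [-0.2, 0.7, 2.1]
```

```bash
for i in 1 2; do python3 -m crank '[[[0,0,-0.1,0,0,0],[0,0,-0.1,0,0,0],[0,0,0,0,0,0],[0,0,0,0,0,0]]]' | grep -E "ee_pos|wrist|grasp"; done
python3 - <<'E'
from h import *
cv2.imwrite("pics/s2.png",bot.camera("scene")[:400,200:,::-1])
E
```

```text
ee_pos: [0.6222, 0.1782, 0.139]
wrist_force: [-1.6, 0.3, 1.8]
grasp_force: 0.8
ee_pos: [0.6222, 0.1782, 0.135]
wrist_force: [-0.5, -0.4, 1.7]
grasp_force: 0.7
```

View pics/s2.png

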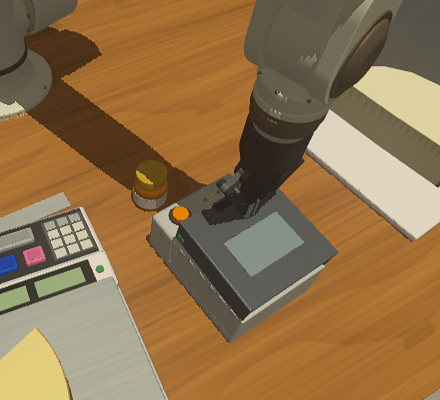

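Cover is nearly shut, fingers still on its top. Continuing until it stops.

```bash
for i in 1 2 3; do python3 -m crank '[[[0,0,-0.1,0,0,0],[0,0,-0.1,0,0,0],[0,0,0,0,0,0],[0,0,0,0,0,0]]]' | grep -E "ee_pos|wrist|grasp"; done
```

```text
ee_pos: [0.6222, 0.1782, 0.131]
wrist_force: [-1.3, -0.5, 2.0]
grasp_force: 0.7
ee_pos: [0.6222, 0.1782, 0.1269]
wrist_force: [-1.0, 0.0, 0.6]
grasp_force: 0.6
ee_pos: [0.6222, 0.1783, 0.124]
wrist_force: [-4.1, -0.4, 8.6]
grasp_force: 3.9
```

```bash
python3 - <<'E'
from h import *
np.set_printoptions(precision=3,suppress=True)
o=bot.get_obs();p=o["ee_pos"];print(p,o["q"],o["wrist_force"])
for n in("scene","top"):
    im=bot.camera(n)[:,:,::-1].copy();cv2.imwrite(f"pics/{n}3r.png",im)
    a=proj(n,p);b=proj(n,p+[0,0,-.019]);print(n,a,b,proj(n,np.array([.62,.178,.135])))
    for q,c in((a,(0,0,255)),(b,(0,255,0))): cv2.circle(im,tuple(int(v) for v in q),2,c,-1)
    globals()[n]=im
A=cv2.resize(scene[130:350,330:550],(400,400),interpolation=3);B=cv2.resize(top[100:320,100:320],(400,400),interpolation=3)
cv2.imwrite("pics/c3.png",cv2.hconcat([A,B]))
E
```

```text
[0.622 0.178 0.124] [15.988 17.573 14.02  86.398  0.001 16.112] [-4.085 -0.388  8.618]
scene [441.23  219.409] [438.457 226.418] [441.836 214.18 ]
top [194.905 202.275] [197.068 205.06 ] [193.726 201.945]
```

View pics/c3.png

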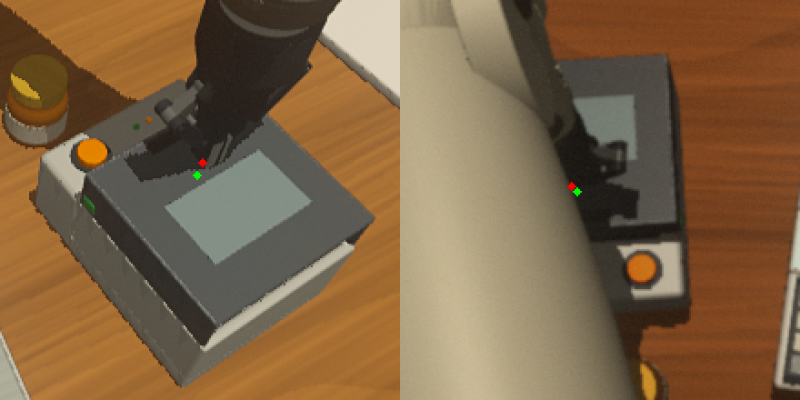

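The fingertips rest on the cover near the TCP point; the cover looks shut or nearly so. Its right front corner is at about (377,227) in scene and (253.5,221) in top.

```bash
python3 - <<'E'
from h import *
print(tri((253.5,221),(376.8,227.4)))
E
for i in 1 2; do python3 -m crank '[[[0,0,-0.1,0,0,0],[0,0,-0.05,0,0,0],[0,0,0,0,0,0],[0,0,0,0,0,0]]]' | grep -E "ee_pos|wrist|grasp"; done
```

```text
(array([0.59129164, 0.08241588, 0.13064525]), np.float64(0.0018726754205019213))
ee_pos: [0.6223, 0.1783, 0.1238]
wrist_force: [-10.0, -2.0, 23.2]
grasp_force: 11.8
ee_pos: [0.6224, 0.1783, 0.1237]
wrist_force: [-15.5, -3.7, 39.1]
grasp_force: 19.7
```

Force rises with no further motion: the cover is on its stop. Lift and hover over the feed button.

```bash
python3 -m crank '[[[0,0,0.3,0,0,0],[0,0,1,0,0,0],[0,0,1,0,0,0],[0,0,1,0,0,0],[-0.9,-0.8,0,0,0,0],[-0.9,-0.8,0,0,0,0],[-0.9,-0.8,0,0,0,0],[-0.8,-0.6,0,0,0,0],[0,0,-1,0,0,0],[0,0,-1,0,0,0],[0,0,-0.3,0,0,0],[0,0,0,0,0,0],[0,0,0,0,0,0]]]'
python3 - <<'E'
from h import *
np.set_printoptions(precision=3,suppress=True)
o=bot.get_obs();p=o["ee_pos"];print(p)
M["wrist"]=bot.camera_model("wrist")
for n in("scene","wrist"):
    im=bot.camera(n)[:,:,::-1].copy();cv2.imwrite(f"pics/{n}4r.png",im)
    a=proj(n,p);b=proj(n,p+[0,0,-.019]);c=proj(n,np.array([.5535,.1178,.099]));print(n,a,b,c)
    for q,k in((a,(0,0,255)),(b,(0,255,0)),(c,(255,0,255))): cv2.circle(im,tuple(int(v) for v in q),2,k,-1)
    globals()[n]=im
A=cv2.resize(scene[100:300,300:500],(400,400),interpolation=3);B=cv2.resize(wrist,(400,300),interpolation=3)
cv2.imwrite("pics/c4.png",cv2.hconcat([A,cv2.copyMakeBorder(B,0,100,0,0,0)]))
E
```

```text
time: 8.8
ee_pos: [0.5523, 0.1183, 0.1373]
tcp_rot: [-180.0, -0.0, 179.9]
wrist_force: [0.5, 0.2, 0.3]
opening: -0.0003
grasp_force: 0.0
[0.552 0.118 0.137]
scene [382.939 196.409] [381.516 203.887] [380.299 211.842]
wrist [328.134 300.695] [328.167 284.464] [327.382 272.811]
```

View pics/c4.png

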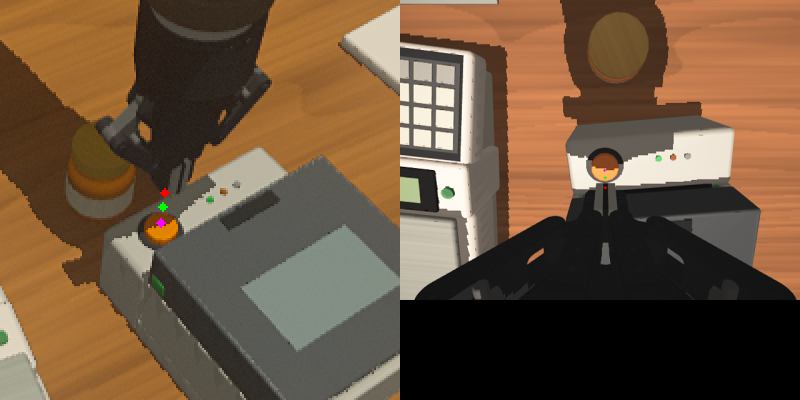

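The wrist and scene views show the shut fingers over the button, but the fingertip is at scene (390,196), right of the predicted TCP (383,196). I'll triangulate it.

```bash
python3 - <<'E'
from h import *
np.set_printoptions(precision=4,suppress=True)
M["wrist"]=bot.camera_model("wrist"); print(M["wrist"]["R"],-M["wrist"]["R"].T@M["wrist"]["t"])
for s in((388,195),(392,196)):
  for w in((330,290),(330,298)):
    (c1,d1),(c2,d2)=ray("wrist",*w),ray("scene",*s)
    k=np.linalg.lstsq(np.c_[d1,-d2],c2-c1,rcond=None)[0];p,q=c1+k[0]*d1,c2+k[1]*d2
    print(s,w,(p+q)/2-bot.get_obs()["ee_pos"],np.linalg.norm(p-q))
a=cv2.imread("pics/wrist4r.png")[180:420,230:430];b=cv2.imread("pics/scene4r.png")[150:250,340:440]
cv2.imwrite("pics/c5.png",cv2.hconcat([cv2.resize(a,(400,480),interpolation=3),cv2.resize(b,(400,480),interpolation=3)[:, :]]))
E
```

```text
[[ 0.002   1.      0.0002]
 [ 0.9521 -0.0019  0.3056]
 [ 0.3056 -0.0004 -0.9522]] [0.474  0.1187 0.2918]
(388, 195) (330, 290) [-0.0018  0.0048 -0.0032] 0.008864777306704966
(388, 195) (330, 298) [0.0004 0.004  0.    ] 0.007009229649564377
(392, 196) (330, 290) [ 0.0006  0.0073 -0.0051] 0.014557705658543429
(392, 196) (330, 298) [ 0.0029  0.0064 -0.0019] 0.012639926797523987
```

View pics/c5.png

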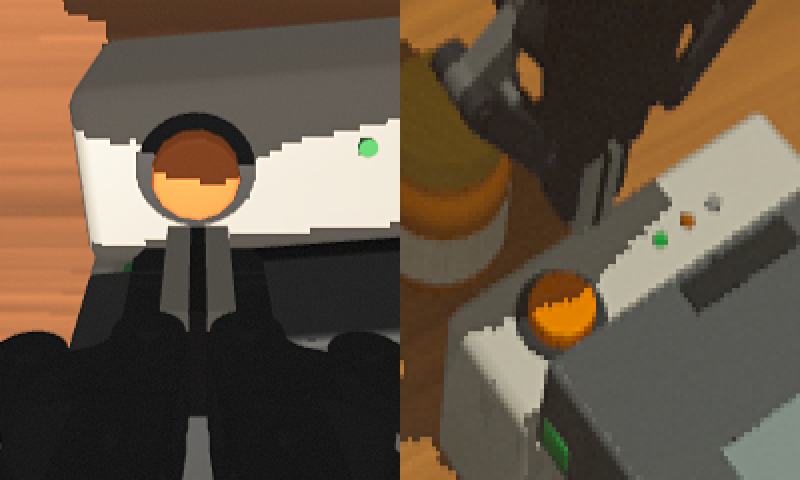

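Consistent with the contact height: the shut fingertips are about 11 mm behind the reported TCP. I'll tilt 0.17 rad to keep the body off the cover and approach the button.

```bash
python3 -m crank '[[[0.18,0,0,0,-0.7,0],[0.18,0,0,0,-0.7,0],[0,0,-0.6,0,0,0],[0,0,-0.6,0,0,0],[0,0,-0.5,0,0,0],[0,0,-0.3,0,0,0],[0,0,0,0,0,0],[0,0,0,0,0,0]]]'; for i in 1 2 ; do python3 -m crank '[[[0,0,-0.15,0,0,0],[0,0,0,0,0,0],[0,0,0,0,0,0]]]' | grep -E "ee_pos|wrist|grasp"; done
```

```text
time: 9.57
ee_pos: [0.5594, 0.1182, 0.0963]
tcp_rot: [-180.0, 9.5, 179.9]
wrist_force: [0.1, -0.1, -0.4]
opening: 0.0001
grasp_force: 0.0
ee_pos: [0.5595, 0.1183, 0.0943]
wrist_force: [-0.4, -1.0, 0.0]
grasp_force: 0.0
ee_pos: [0.5593, 0.1182, 0.0911]
wrist_force: [-0.9, -0.1, 0.4]
grasp_force: 0.0
```

```bash
for i in 1 2 3 4; do python3 -m crank '[[[0,0,-0.1,0,0,0],[0,0,0,0,0,0],[0,0,0,0,0,0]]]' | grep -E "ee_pos|wrist|grasp"; done
```

```text
ee_pos: [0.5595, 0.1183, 0.0893]
wrist_force: [0.9, 0.4, 1.8]
grasp_force: 0.5
ee_pos: [0.5595, 0.1183, 0.0874]
wrist_force: [0.0, -0.0, 1.8]
grasp_force: 1.1
ee_pos: [0.5595, 0.1183, 0.0853]
wrist_force: [0.1, 0.9, 3.8]
grasp_force: 1.6
ee_pos: [0.5596, 0.1183, 0.084]
wrist_force: [-2.2, 0.1, 9.2]
grasp_force: 4.4
```

The button bottomed out (5 mm after contact, 9 N). Lift and move over the blue key.

```bash
python3 -m crank '[[[0,0,0.5,0,0,0],[0,0,1,0,0,0],[0,0,1,0,0,0],[-0.1,-0.9,0,0,0,0],[-0.2,-1,0,0,0,0],[-0.2,-1,0,0,0,0],[-0.2,-1,0,0,0,0],[-0.2,-1,0,0,0,0],[-0.2,-1,0,0,0,0],[-0.2,-1,0,0,0,0],[-0.2,-1,0,0,0,0],[-0.2,-1,0,0,0,0],[-0.2,-1,0,0,0,0],[-0.2,-1,0,0,0,0],[-0.2,-1,0,0,0,0],[-0.2,-1,0,0,0,0],[-0.2,-0.8,0,0,0,0],[0,0,0,0,0,0],[0,0,0,0,0,0]]]'
```

```text
time: 12.65
ee_pos: [0.505, -0.1562, 0.1331]
tcp_rot: [180.0, 9.6, 179.8]
wrist_force: [0.2, -0.9, 0.6]
opening: -0.0002
grasp_force: 0.0
```

```bash
python3 -m crank '[[[0.1,0,-0.6,0,0,0],[0,0,-0.6,0,0,0],[0,0,-0.5,0,0,0],[0,0,-0.1,0,0,0],[0,0,0,0,0,0]]]'
python3 - <<'E'
from h import *
a=bot.camera("wrist")[:,:,::-1];b=bot.camera("scene")[:,:,::-1][200:320,140:280]
b=cv2.resize(b,(350,300),interpolation=3);a=cv2.resize(a[150:450,150:500],(450,386),interpolation=3)
cv2.imwrite("pics/c6.png",cv2.hconcat([a,cv2.copyMakeBorder(b,0,86,0,0,0)]))
E
```

```text
time: 13.07
ee_pos: [0.5066, -0.155, 0.0954]
tcp_rot: [179.9, 9.5, 179.9]
wrist_force: [-0.3, -0.2, 0.3]
opening: -0.0001
grasp_force: 0.0
```

View pics/c6.png

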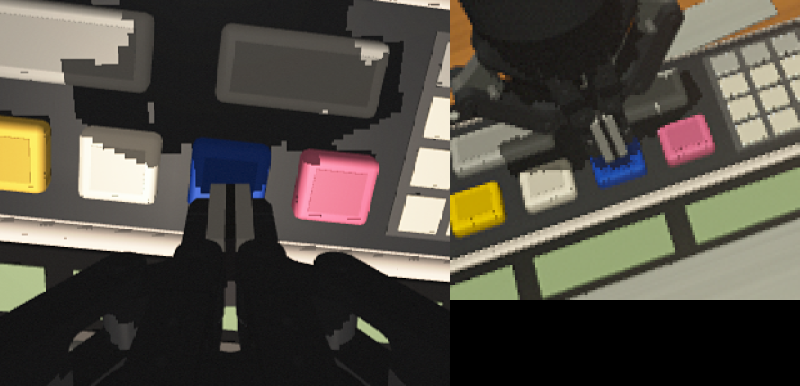

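The fingers sit centred over the blue key (231,170 in the wrist crop), clear of white and pink. Pressing.

```bash
python3 -m crank '[[[0.05,0,-0.2,0,0,0],[0.05,0,-0.2,0,0,0],[0,0,0,0,0,0],[0,0,0,0,0,0]]]' | grep -E "ee_pos|wrist|grasp"; for i in 1 2 3 4; do python3 -m crank '[[[0.02,0,-0.1,0,0,0],[0,0,0,0,0,0],[0,0,0,0,0,0]]]' | grep -E "ee_pos|wrist|grasp"; done
```

```text
ee_pos: [0.5093, -0.1557, 0.089]
wrist_force: [-0.2, -0.7, -0.3]
grasp_force: 0.0
ee_pos: [0.5098, -0.1558, 0.0872]
wrist_force: [-0.4, -0.0, 0.1]
grasp_force: 0.0
ee_pos: [0.5101, -0.1557, 0.0851]
wrist_force: [0.3, 0.3, 0.9]
grasp_force: 0.0
ee_pos: [0.5107, -0.1558, 0.0833]
wrist_force: [-0.2, -0.6, 1.8]
grasp_force: 0.7
ee_pos: [0.5111, -0.1558, 0.0813]
wrist_force: [-0.5, -0.1, 2.6]
grasp_force: 1.2
```

```bash
for i in 1 2; do python3 -m crank '[[[0,0,-0.1,0,0,0],[0,0,0,0,0,0],[0,0,0,0,0,0]]]' | grep -E "ee_pos|wrist|grasp"; done
```

```text
ee_pos: [0.5113, -0.1559, 0.0795]
wrist_force: [1.3, 0.1, 3.3]
grasp_force: 1.7
ee_pos: [0.5116, -0.1559, 0.0786]
wrist_force: [-2.6, -0.5, 12.5]
grasp_force: 6.3
```

Blue bottomed (12 N). Lift, move to green.

```bash
python3 -m crank '[[[0,0,0.4,0,0,0],[0,0,1,0,0,0],[0,0,1,0,0,0],[-0.4,-0.8,0,0,0,0],[-0.4,-0.9,0,0,0,0],[-0.4,-0.9,0,0,0,0],[-0.4,-0.9,0,0,0,0],[-0.4,-0.9,0,0,0,0],[-0.4,-0.9,0,0,0,0],[-0.5,-0.9,0,0,0,0],[-0.5,-0.6,0,0,0,0],[0,0,-0.5,0,0,0],[0,0,-0.5,0,0,0],[0,0,-0.5,0,0,0],[0,0,-0.2,0,0,0],[0,0,0,0,0,0],[0,0,0,0,0,0]]]'
python3 - <<'E'
from h import *
a=bot.camera("wrist")[:,:,::-1];b=bot.camera("scene")[:,:,::-1][200:320,40:180]
b=cv2.resize(b,(350,300),interpolation=3);a=cv2.resize(a[150:450,150:500],(450,386),interpolation=3)
cv2.imwrite("pics/c7.png",cv2.hconcat([a,cv2.copyMakeBorder(b,0,86,0,0,0)]))
E
```

```text
time: 16.42
ee_pos: [0.4431, -0.291, 0.0907]
tcp_rot: [179.9, 9.6, 179.9]
wrist_force: [-1.0, 0.3, 0.2]
opening: -0.0
grasp_force: 0.0
```

View pics/c7.png

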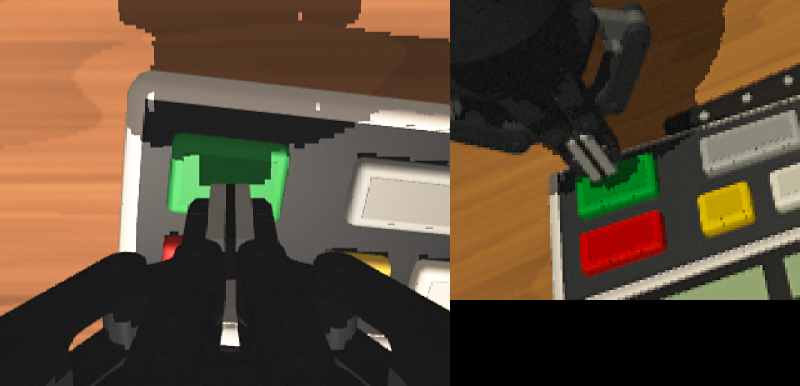

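The fingers are over the middle of the green key (230,175 in the wrist crop), clear of red and grey. Pressing.

```bash
python3 -m crank '[[[0.05,0,-0.2,0,0,0],[0.05,0,-0.2,0,0,0],[0,0,-0.2,0,0,0],[0,0,0,0,0,0],[0,0,0,0,0,0]]]' | grep -E "ee_pos|wrist|grasp"; for i in 1 2 3 4; do python3 -m crank '[[[0,0,-0.1,0,0,0],[0,0,0,0,0,0],[0,0,0,0,0,0]]]' | grep -E "ee_pos|wrist|grasp"; done
```

```text
ee_pos: [0.4448, -0.2916, 0.0788]
wrist_force: [-0.3, 0.8, 0.2]
grasp_force: 0.0
ee_pos: [0.4449, -0.2918, 0.0772]
wrist_force: [0.6, 0.5, -0.0]
grasp_force: 0.0
ee_pos: [0.445, -0.2919, 0.0753]
wrist_force: [-0.3, -0.2, 1.0]
grasp_force: 0.6
ee_pos: [0.4452, -0.2919, 0.0734]
wrist_force: [0.6, 0.3, 2.5]
grasp_force: 1.1
ee_pos: [0.4452, -0.2919, 0.0714]
wrist_force: [1.3, 0.2, 4.6]
grasp_force: 1.6
```

```bash
python3 -m crank '[[[0,0,-0.1,0,0,0],[0,0,0,0,0,0],[0,0,0,0,0,0]]]' | grep -E "ee_pos|wrist|grasp"
```

```text
ee_pos: [0.4454, -0.292, 0.0703]
wrist_force: [-0.9, 1.6, 10.1]
grasp_force: 5.4
```

```bash
python3 -m crank '[[[0,0,0.5,0,0,0],[0,0,1,0,0,0],[0,0,1,0,0,0],[0,0,1,0,0,0],[0,0,1,0,0,0],[0,0,0,0,0,0],[0,0,0,0,0,0],[0,0,0,0,0,0]]]' && python3 -c "
from workcell import bot
print(bot.job_done())"
```

```text
time: 18.85
ee_pos: [0.4445, -0.2915, 0.1582]
tcp_rot: [179.9, 9.5, 179.9]
wrist_force: [-0.2, 0.4, -1.2]
opening: 0.0002
grasp_force: 0.0
the job is handed in; nothing more can be done
None
```

I pushed the cover shut to its stop, pressed the feed button, blue key and green key in that order until each bottomed out, backed the arm clear, and handed the job in at 18.9 s; no verdict was returned.

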